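# Lock the shim hanger with its keeper slide

## Robot

A 7-joint arm with a two-finger parallel gripper is mounted at the origin on the work surface. World frame = base frame: x ahead of the robot, y to its left, z up, the work surface at z = 0. Lengths are in m, angles in rad, forces in N, time in s.
With the tool pointing down it reaches from about 0.425 to 1.025 m from the base axis. Payload 9.4 kg.
Tool frame: the origin (TCP) lies on the centre line of the jaws, within the pads' length; the fingertips stand ctrl.tip_reach ahead of it and the grasp point (between the pads) lies 6 mm ahead of it (ctrl.tip_reach is the distance from the TCP to the fingertips, in m); y points along the fingers, x is the direction in which the jaws open and shut, and the axes are right-handed (so a half turn about y gives the same grasp; the last joint's range is limited). The gripper opens to 85 mm and grips with 20 to 120 N. Pads are 22 mm wide; open, the fingers measure 114 mm over their backs; the gripper's body (76 mm by 85 mm) begins 54 mm behind the grasp point. The pads swing forward as they close: fully open they stand 13 mm farther back than shut.
Start: joints at [-1.254, 0.599, -0.003, 1.599, 0.002, 0.943, -0.08], TCP at [0.278, 0.67, 0.256] pointing down, gripper open.
Joint ranges: [-2.57, 2.57], [-0.35, 1.97], [-1.29, 1.29], [0.11, 2.56], [-1.05, 4.19], [0.11, 1.86], [-2.63, 2.63]. Speed limits (rad/s): [2.22, 2.22, 3.01, 3.01, 3.14, 3.14, 3.14].

## Interface

Orientations are given as a unit quaternion [x, y, z, w].
In Python, from plant import status, snapshot, camera_params, order, ctrl gives the robot as it stands.
- The arm moves only by the tool apply_moves, never from a script. Its argument "plan" is a list that holds one entry, the list of rows, each a list of 7 numbers: the shift along the tool's x, y, z in units of 25 mm (1.0 is 25 mm), then the turn, a rotation vector about the tool's x, y, z in rad, then the finger opening in mm, from 0 to 85.4. In form: [[[tx, ty, tz, wx, wy, wz, jaw], ...]]. A call has 1 to 20 rows; each row shifts and turns the commanded pose from where the row before left it, along the tool's axes as they then stand; what a row does not reach is not made up. A row lasts 1/10 s, in which the tool goes at most 50 mm and 8.59 degrees, less where a joint would pass 70% of its speed; a pose out of reach is approached as far as the arm can. A call is refused whole if a number of a shift passes 1 or a number of a turn 0.15, either way. A call with a gripper value outside its range is refused whole. The fingers move at their own pace and stop on an object; "grip_force" is the grip in N (left out, the last holds). Time passes only in rows, so rows that do not move let the fingers close. It gives the time, the measured TCP pose, the force and the opening at its end, in the units of the state.
- status.read_state(): the state, without advancing time (a new reading comes with each control period).
- snapshot(name): name is "scene" or "top" or "wrist"; returns (picture, depth): 420x560x3 uint8, red, green, blue; 420x560 float32, m along the optical axis (not along the pixel's ray), 0 where there is no reading.
- camera_params(name): a dict with "fovy" (degrees; the focal length in pixels is half the picture's height over the tangent of half this angle, whatever the lens; pixels are square), "cx", "cy" (the principal point, pixels), "rvec" (rotation vector, rad) and "tvec" (3), from world to camera coordinates, as OpenCV has them. Camera axes: x right, y down, z forward; pixel columns grow to the right and rows downward; lengths in m; the calibration is good to about 2 mm. A picture is of the moment at which its call begins: read the wrist's pose just before it. camera_params takes no time and is no camera call; for the wrist camera it gives the pose at the moment of the call.
- order.sign_off(): hands the job in, once; it reports no verdict.
The state is a dict: "time_s": time; "q": joint angles; "joint_velocities": joint speeds; "joint_efforts": joint torques, N m; "position": TCP position; "tool_rot": TCP orientation; "force": force on the tool from outside, world axes, zero at the start; "ft_torque": the same for the moment, N m; "grip_width": finger opening in m.
Only numpy, scipy, OpenCV 4.12 (cv2) and the standard library are available. Lean on these libraries where they do the work, as an engineer would, in place of code of your own. Each camera call takes 0.05 s, during which the arm holds its last target.

## Task

Lock the hanging shim hanger: press the keeper's thumb button down and hold it while you slide the keeper along its sloping rail towards the hanger's eye, past the intermediate notches, until its latch has dropped into the last notch, so that the keeper is locked there with its button fully up. Do not force the keeper against its latch, do not knock the hanger or its hooks, leave the other things where they lie, and let go of everything at the end.

Things in the scene. Friction and masses are not known exactly. Their poses are not given: they have to be found in the camera images.
- release_top (a point): Centre of the black thumb button's top face (36 mm up the slope, 44 mm along the rail), 98 mm above the table when up. Moves with button and keeper. z: out of the face, leaning 35 degrees from vertical towards the robot's side; the button is pressed against z. y: level, along the rail, the way the keeper has to slide.
- well (a point): Fixed on the keeper, in the middle of its thumb well, at the height of the unpressed button face; axes as release_top. Two cheeks bound the well at 24 mm either side along y; each is 14 mm thick, 50 mm up the slope, 15 mm higher than the unpressed face. The well is open up and down the slope. A fingertip up to 40 mm wide fits, to press the button and push on a cheek.
- deck (a point): Middle of the deck of the keeper, an aluminium carriage 80 mm (up the slope) x 90 mm (along the rail); axes as release_top. The deck is 16 mm below the unpressed button face. A steel tongue, 26 x 8 mm, sticks out 85 mm on the y side and passes through the hanger's eye when locked.
- release (a joint): How far the button is pressed, m: 0 up, 0.012 bottomed. Spring: 2.5 N at 0, 5.5 N at 0.012. The latch tooth goes down with the button and is clear of the notched bar when it is pressed more than 0.005. Let go between notches, the button stays at 0.005, its tooth sliding under the bar; in a notch it rises to 0 and the tooth locks the keeper.
- keeper (a joint): How far the keeper has slid, m: 0 parked end, 0.150 far end stop; friction about 1.5 N. Parking slot 0 to 0.018 (starts there). Intermediate notches at 0.046 and 0.076; plain bar from 0.086 to the last notch, hidden under a cover plate and centred anywhere from 0.116 to 0.134. All notches have 2 mm play each way; with the button up the tooth drops in and stops the keeper hard.
- hanger: Cast iron hanger over the rail, hung on hooks, immovable. Origin: middle of its beam's underside; y along the rail, z up. Beam 22 mm wide, 400 long, 24 high, 125 mm above the button, its front edge 10 mm nearer the robot than the button's middle: a vertical tool hits it. At y = 160 mm a leg goes down to an eye at keeper height; at y = -170 to -195 hang 50 x 60 mm shims. Keep clear.
- hooks: Two steel bench hooks (fixed), 10 mm bars, at y = -125 and +125 mm. Origin: on the table under the middle of the rail; x across the rail away from the robot, y along it. Uprights at x = 84 mm; arms at 272 mm height over the hanger's beam, tips at x = -31 mm, 293 mm high. Keep clear.
- station: Fixed grey base plate 170 x 360 x 12 mm that carries rail, notched bar, hooks and hanger. Origin: on the table under the middle of the rail; y along the rail, the way the keeper has to slide. The button is at y = -70 mm when the keeper stands at 0.
- gauge_plate: Bystander: lapped steel gauge plate 80 x 60 x 12 mm, lying loose on the table. Origin: centre of its underside.
- cap: Bystander: plastic cap, 60 mm across, 28 mm high, loose on the table, open side up. Origin: centre of its underside.
- race: Bystander: steel ball bearing race, 72 mm outside, 52 mm inside, 18 mm high, loose on the table. Origin: centre of its underside.
- busbar: Bystander: copper busbar offcut 90 x 30 x 8 mm, loose on the table. Origin: centre of its underside.

How it is judged:
On the way:
1. the keeper is out of its parking slot, on its way with the button held down (value of joint release above 0.005 m and value of joint keeper between 0.03 and 0.11 m), for 0.1 s.
At the end, for the whole second after the job is handed in: the keeper stands at rest beyond 0.11 m of its travel with its button up (pressed less than 2 mm), which is possible only with the latch in the last notch (value of joint keeper above 0.11 m and value of joint release below 0.002 m and velocity of joint keeper between -0.005 and 0.005 m/s); the robot touches nothing.
It fails at once if the keeper or its button is forced with more than 50 N (contact force between any of the arm, the fingers and keeper above 50 N).
It fails at once if the hanger or its hooks are knocked (more than 4 N) (contact force between any of the arm, the fingers and hanger above 4 N or contact force between any of the arm, the fingers and hooks above 4 N).
It fails at once if a bystander is shifted by more than 20 mm (distance of any of gauge_plate, cap, race, busbar from where it was at the start of the episode above 0.02 m).
It also fails if it takes over 42 s, if anything falls off the work surface, if the arm or the gripper's body presses on something with over 40 N, if the wrist force passes 120 N, or if a joint passes its speed limit or range.

## Working session

There is one attempt and no reset: what is moved stays moved. The work goes in short steps, Python scripts to look and compute and a tool call to move; the robot and the scene stay as the last step left them, time stands still between calls to the robot, and variables do not carry over. Pictures are saved under pics/ and viewed, and the job is handed in when it is done.

Besides the shell and the picture viewer there is one more tool, called by a JSON object that holds its "op" and its "data". apply_moves: Moves the arm, as the interface text tells. Its arguments: {"type":"object","properties":{"plan":{"type":"array"},"grip_force":{"type":"number"}},"required":["plan"]}

```bash
ls; mkdir -p pics
python3 - <<'E'
from plant import status, snapshot, camera_params, order, ctrl
import cv2,numpy as np
print(status.read_state()); print(ctrl.tip_reach)
for n in ["scene","top","wrist"]:
    p=camera_params(n); print(n,p)
    im,d=snapshot(n); cv2.imwrite(f"pics/{n}0.png",im[:,:,::-1]); np.save(f"pics/{n}0.npy",d)
    np.save(f"pics/{n}0_p.npy",p,allow_pickle=True)
E
```

```text
pics
{'time_s': 0.0, 'q': array([-1.25370631,  0.60015956, -0.00257008,  1.6001312 ,  0.00178052,
        0.9428979 , -0.07983481]), 'joint_velocities': array([ 0.00136067, -0.00165906, -0.00134324,  0.00062097, -0.00013115,
        0.00096763, -0.00127183]), 'joint_efforts': array([ 6.06207232e-04, -7.76446939e+01,  1.56481370e+00, -2.57998484e+01,
        1.23074453e-02,  9.19444836e-03,  4.13694764e-06]), 'position': array([0.27800163, 0.66911053, 0.25539118]), 'tool_rot': array([ 0.58849083,  0.39209179, -0.39298163, -0.58779929]), 'force': array([-0.20582565,  0.06920094, -0.0423358 ]), 'ft_torque': array([-0.02036686,  0.01318222, -0.00619396]), 'grip_width': 0.08539506339234777}
0.025
scene {'fovy': 55.7630830868959, 'cx': 268.6312080941366, 'cy': 216.87375953071407, 'rvec': array([ 2.06999807,  1.33742304, -0.50214036]), 'tvec': array([-0.2665531 , -0.27626178,  1.43269846])}
top {'fovy': 43.17066607999847, 'cx': 296.9053585194226, 'cy': 212.63725351861387, 'rvec': array([ 2.13252954, -2.13178475,  0.16291505]), 'tvec': array([0.01578287, 0.60031231, 1.16578192])}
wrist {'fovy': 63.34030636183267, 'cx': 276.03569916445736, 'cy': 207.51263667348067, 'rvec': array([-2.39998927, -1.60239864, -0.23690487]), 'tvec': array([-0.72531163, -0.03760213,  0.37898318])}
```

View pics/scene0.png

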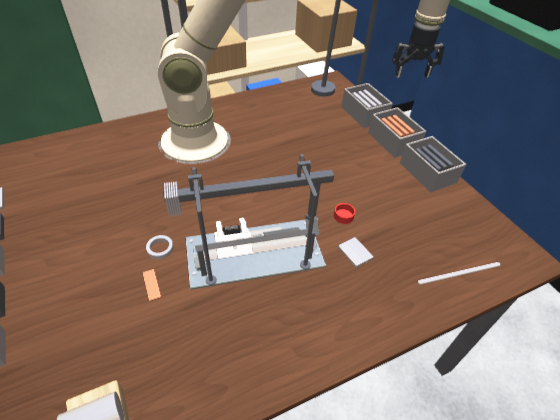

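View pics/top0.png

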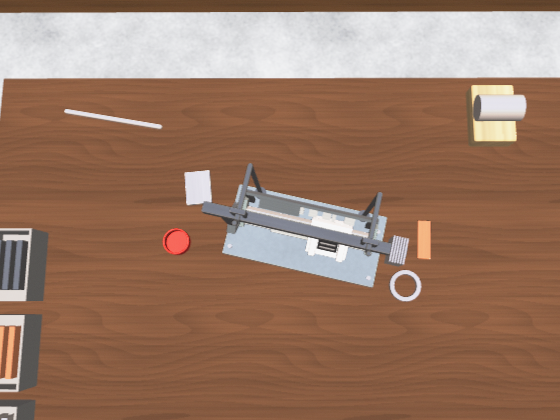

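View pics/wrist0.png

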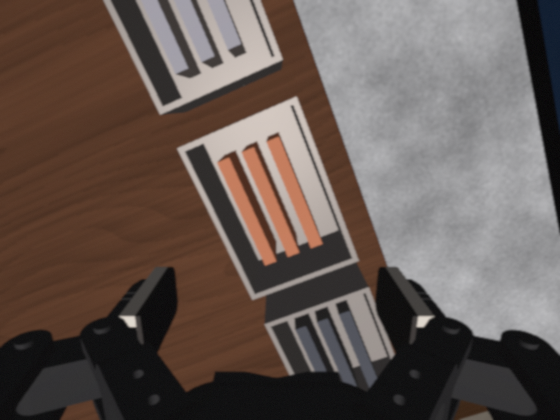

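The top view shows the station centred near (305,235), with the keeper at about (330,238) under the beam. The bystanders are clear of it. Next I'll measure in 3D.

```bash
cat > h.py <<'E'
import numpy as np,cv2
from scipy.spatial.transform import Rotation as R
def cloud(d,p):
    h,w=d.shape; f=h/2/np.tan(np.radians(p['fovy'])/2)
    v,u=np.mgrid[0:h,0:w]
    c=np.stack([(u-p['cx'])*d/f,(v-p['cy'])*d/f,d],-1)
    Rm=R.from_rotvec(p['rvec']).as_matrix()
    return (c-p['tvec'])@Rm
def proj(P,p,h=420):
    f=h/2/np.tan(np.radians(p['fovy'])/2)
    Rm=R.from_rotvec(p['rvec']).as_matrix()
    c=np.atleast_2d(P)@Rm.T+p['tvec']
    return np.stack([c[:,0]/c[:,2]*f+p['cx'],c[:,1]/c[:,2]*f+p['cy']],-1)
E
python3 - <<'E'
from h import *
im=cv2.imread('pics/top0.png'); d=np.load('pics/top0.npy'); p=np.load('pics/top0_p.npy',allow_pickle=True).item()
C=cloud(d,p)
for n,(u,v) in dict(table=(100,300),cornTL=(243,190),plateTR=(384,214),BL=(226,254),BR=(372,281),button=(327,243),beamL=(210,208),beamR=(375,245)).items(): print(n,C[v,u].round(4))
cv2.imwrite('pics/topz.png',cv2.resize(im[150:300,190:430],None,fx=3.3,fy=3.3,interpolation=cv2.INTER_CUBIC))
# beam pts
z=C[...,2]; roi=np.zeros(z.shape,bool); roi[150:300,190:430]=1
m=roi&(z>0.01)&(z<0.014)
uv=np.argwhere(m)[:,::-1].astype(np.int32); print(m.sum()); P=C[m][:,:2]
r=cv2.minAreaRect(P.astype(np.float32)); print(r)
m=roi&(z>0.22)&(z<0.255);P=C[m][:,:2];print(m.sum(),cv2.minAreaRect(P.astype(np.float32)), np.percentile(z[m],[5,50,95]))
E
```

```text
table [ 0.4025  0.4754 -0.002 ]
cornTL [0.606  0.1146 0.276 ]
plateTR [ 6.050e-01 -1.906e-01 -5.000e-04]
BL [0.5096 0.1832 0.0012]
BR [ 0.4465 -0.1571  0.012 ]
button [ 0.5255 -0.0501  0.0966]
beamL [0.5764 0.18   0.2499]
beamR [ 0.5027 -0.1293  0.2778]
3400
((0.5572459101676941, 0.004432797431945801), (0.590828537940979, 0.19074393808841705), 76.31751251220703)
2442 ((0.5755295157432556, -0.0073731690645217896), (0.3994385302066803, 0.11598604172468185), 74.90947723388672) [0.23324463 0.24581511 0.25255034]
```

View pics/topz.png

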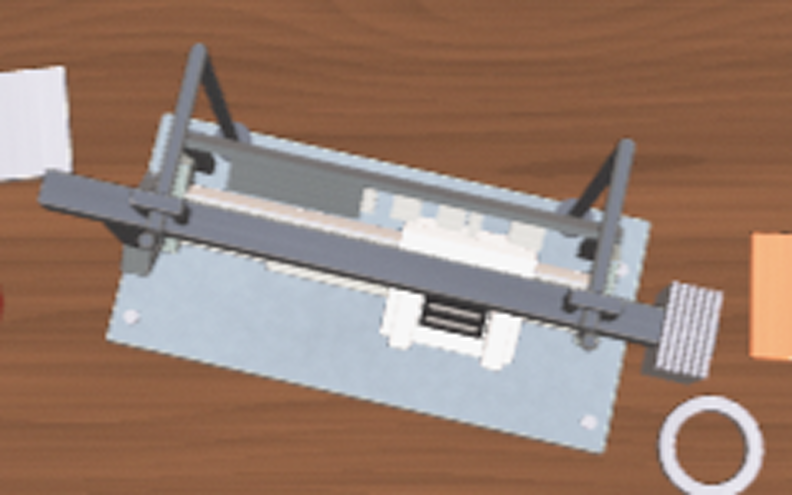

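Run:
```python
from h import *
im=cv2.imread('pics/top0.png'); d=np.load('pics/top0.npy'); p=np.load('pics/top0_p.npy',allow_pickle=True).item()
C=cloud(d,p)
f=210/np.tan(np.radians(p['fovy'])/2); Rm=R.from_rotvec(p['rvec']).as_matrix(); o=-Rm.T@p['tvec']
def ray(u,v,z):
    r=Rm.T@np.array([(u-p['cx'])/f,(v-p['cy'])/f,1]); return o+r*(z-o[2])/r[2]
c={}
for n,(a,b) in dict(TL=(165,113),TR=(650,220),BL=(106,338),BR=(603,452)).items():
    c[n]=ray(190+a/3.3,150+b/3.3,0.012); print(n,c[n].round(4))
ctr=sum(c.values())/4; e=(c['TL']-c['TR'])+(c['BL']-c['BR']); yaw=np.arctan2(e[1],e[0]); print(ctr,np.degrees(yaw))
print(np.linalg.norm(c['BL']-c['BR']),np.linalg.norm(c['TR']-c['BR']))
for psi in [yaw]:
    ys=np.array([np.cos(psi),np.sin(psi),0]); xs=np.array([ys[1],-ys[0],0]); print('xs',xs,'ys',ys)
    Q=(C-np.array([ctr[0],ctr[1],0]))@np.stack([xs,ys,[0,0,1]],1)
    a=np.radians(35); n=np.array([-np.sin(a),0,np.cos(a)]); s=np.array([np.cos(a),0,np.sin(a)])
    # keeper points
    for (u,v) in [(327,243),(322,248),(330,249),(311,245),(343,250),(324,253),(312,251),(341,258),(327,222)]:
        print((u,v),Q[v,u].round(4),'s,n',(Q[v,u]@s).round(4),(Q[v,u]@n).round(4))
    z=Q[...,2]; 
    # keeper pts above rail: n coordinate histogram
    m=(abs(Q[...,0])<.1)&(Q[...,1]<0.0)&(Q[...,1]>-.14)&(z>.05)&(z<.16)
    nn=(Q@n)[m]; h,e=np.histogram(nn,bins=np.arange(.06,.14,.002)); print(list(zip(e.round(3),h)))
    np.save('pics/frame.npy',np.array([*ctr[:2],yaw]))
```

```text
TL [0.675 0.152 0.012]
TR [ 0.5967 -0.1955  0.012 ]
BL [0.5124 0.1908 0.012 ]
BR [ 0.4328 -0.1585  0.012 ]
[ 0.55420322 -0.00278368  0.012     ] 77.23471352851607
0.3581835951528691 0.16797770429995917
xs [ 0.9752834  -0.22095765  0.        ] ys [0.22095765 0.9752834  0.        ]
(327, 243) [-0.0175 -0.0524  0.0966] s,n 0.041 0.0892
(322, 248) [-0.0295 -0.0443  0.0863] s,n 0.0253 0.0876
(330, 249) [-0.0287 -0.0616  0.0951] s,n 0.031 0.0944
(311, 245) [-0.0308 -0.0195  0.1098] s,n 0.0377 0.1076
(343, 250) [-0.0263 -0.0887  0.1114] s,n 0.0423 0.1063
(324, 253) [-0.0374 -0.0514  0.0663] s,n 0.0074 0.0758
(312, 251) [-0.0421 -0.0244  0.0998] s,n 0.0228 0.1058
(341, 258) [-0.0424 -0.0891  0.0935] s,n 0.0189 0.1009
(327, 222) [ 0.0272 -0.0426  0.0991] s,n 0.0791 0.0656
[(np.float64(0.06), np.int64(20)), (np.float64(0.062), np.int64(32)), (np.float64(0.064), np.int64(49)), (np.float64(0.066), np.int64(53)), (np.float64(0.068), np.int64(63)), (np.float64(0.07), np.int64(130)), (np.float64(0.072), np.int64(273)), (np.float64(0.074), np.int64(269)), (np.float64(0.076), np.int64(137)), (np.floa
[... 349 characters left out ...]
.098), np.int64(2)), (np.float64(0.1), np.int64(17)), (np.float64(0.102), np.int64(49)), (np.float64(0.104), np.int64(83)), (np.float64(0.106), np.int64(58)), (np.float64(0.108), np.int64(14)), (np.float64(0.11), np.int64(1)), (np.float64(0.112), np.int64(0)), (np.float64(0.114), np.int64(0)), (np.float64(0.116), np.int64(0)), (np.float64(0.118), np.int64(0)), (np.float64(0.12), np.int64(0)), (np.float64(0.122), np.int64(0)), (np.float64(0.124), np.int64(0)), (np.float64(0.126), np.int64(0)), (np.float64(0.128), np.int64(0)), (np.float64(0.13), np.int64(0)), (np.float64(0.132), np.int64(0)), (np.float64(0.134), np.int64(0)), (np.float64(0.136), np.int64(0)), (np.float64(0.138), np.int64(0))]
```

Run:
```python
from h import *
from plant import status,camera_params
d=np.load('pics/top0.npy'); p=np.load('pics/top0_p.npy',allow_pickle=True).item()
C=cloud(d,p); cx,cy,yaw=np.load('pics/frame.npy')
ys=np.array([np.cos(yaw),np.sin(yaw),0]); xs=np.array([ys[1],-ys[0],0]); z=np.array([0,0,1])
Q=(C-np.array([cx,cy,0]))@np.stack([xs,ys,z],1)
a=np.radians(35); n=np.array([-np.sin(a),0,np.cos(a)]); s=np.array([np.cos(a),0,np.sin(a)])
N=Q@n;S=Q@s
m=(N>.099)&(N<.112)&(abs(Q[...,1]+.055)<.07)&(Q[...,2]>.05)&(Q[...,2]<.16)&(abs(Q[...,0])<.09)
y=Q[...,1][m]; h,e=np.histogram(y,bins=np.arange(-.12,.02,.004)); print(list(zip(e.round(3).tolist(),h.tolist())))
m2=(N>.084)&(N<.096)&(abs(Q[...,1]+.055)<.07)&(abs(Q[...,0])<.09)&(Q[...,2]>.05)
print('button y',np.percentile(Q[...,1][m2],[2,50,98]),'S',np.percentile(S[m2],[2,98]),N[m2].mean(), 'cheekS',np.percentile(S[m],[2,98]))
st=status.read_state(); T=R.from_quat(st['tool_rot']).as_matrix(); print(T.round(3))
p=camera_params('wrist'); Rm=R.from_rotvec(p['rvec']).as_matrix(); o=-Rm.T@p['tvec']; print('cam in tool',T.T@(o-st['position']),'axis',T.T@Rm[2])
```

```text
[(-0.12, 0), (-0.116, 0), (-0.112, 0), (-0.108, 0), (-0.104, 0), (-0.1, 0), (-0.096, 0), (-0.092, 19), (-0.088, 32), (-0.084, 32), (-0.08, 30), (-0.076, 0), (-0.072, 0), (-0.068, 0), (-0.064, 0), (-0.06, 0), (-0.056, 0), (-0.052, 0), (-0.048, 0), (-0.044, 0), (-0.04, 0), (-0.036, 0), (-0.032, 4), (-0.028, 32), (-0.024, 32), (-0.02, 32), (-0.016, 9), (-0.012, 0), (-0.008, 0), (-0.004, 0), (0.0, 0), (0.004, 0), (0.008, 0), (0.012, 0)]
button y [-0.11930089 -0.05388772 -0.03169569] S [0.02322062 0.1472762 ] 0.0906707532411656 cheekS [0.01251303 0.05306424]
[[ 0.384 -0.    -0.924]
 [ 0.923 -0.001  0.384]
 [-0.001 -1.    -0.   ]]
cam in tool [ 0.00100727 -0.11712889  0.074502  ] axis [ 2.18182887e-04  9.56718097e-01 -2.91016212e-01]
```

```bash
cat >> h.py <<'E'
def frame():
    cx,cy,yaw=np.load('pics/frame.npy')
    ys=np.array([np.cos(yaw),np.sin(yaw),0]); xs=np.array([ys[1],-ys[0],0])
    return np.array([cx,cy,0]),xs,ys
def tgt(tilt):
    o,xs,ys=frame(); a=np.radians(tilt); n=-np.sin(a)*xs+np.cos(a)*np.array([0,0,1.])
    return np.stack([ys,-n,np.cross(ys,-n)],1)
def w(q): # station coords->world
    o,xs,ys=frame(); return o+xs*q[0]+ys*q[1]+np.array([0,0,q[2]])
def st_(P):
    o,xs,ys=frame(); d=np.asarray(P)-o; return np.array([d@xs,d@ys,d[2]])
def rows(st,P,M,nrow=None):
    """equal rows: body-frame translation with a turn; returns rows list simulated"""
    T=R.from_quat(st['tool_rot']); p=np.array(st['position']); G=R.from_matrix(M)
    rv=(T.inv()*G).as_rotvec(); d=P-p
    if nrow is None: nrow=int(np.ceil(max(np.linalg.norm(d)/.024,np.linalg.norm(rv)/.12)))
    out=[];cur=T
    for i in range(nrow):
        out.append(np.r_[cur.inv().apply(d/nrow)/.025,rv/nrow]); cur=cur*R.from_rotvec(rv/nrow)
    return nrow,np.array(out).round(3)
E
python3 - <<'E'
from h import *
from plant import status
s=status.read_state()
n,r=rows(s,np.array([.44,.2,.33]),tgt(0)); print(n,r[0],r[-1])
E
```

```text
21 [-0.707 -0.141 -0.628  0.    -0.008 -0.   ] [-0.799 -0.142 -0.505  0.    -0.008 -0.   ]
```

{"op": "apply_moves", "data": {"plan": [[[-0.72,-0.14,-0.62,0,-0.01,0,0],[-0.72,-0.14,-0.62,0,-0.01,0,0],[-0.72,-0.14,-0.62,0,-0.01,0,0],[-0.72,-0.14,-0.62,0,-0.01,0,0],[-0.72,-0.14,-0.6,0,-0.01,0,0],[-0.72,-0.14,-0.6,0,-0.01,0,0],[-0.74,-0.14,-0.6,0,-0.01,0,0],[-0.74,-0.14,-0.58,0,-0.01,0,0],[-0.74,-0.14,-0.58,0,-0.01,0,0],[-0.76,-0.14,-0.58,0,-0.01,0,0],[-0.76,-0.14,-0.56,0,-0.01,0,0],[-0.76,-0.14,-0.56,0,-0.01,0,0],[-0.76,-0.14,-0.56,0,-0.01,0,0],[-0.78,-0.14,-0.54,0,-0.01,0,0],[-0.78,-0.14,-0.54,0,-0.01,0,0],[-0.78,-0.14,-0.54,0,-0.01,0,0]]], "grip_force": 100}}

```text
time_s: 1.75
position: [0.4062, 0.3122, 0.3123]
tool_rot: [0.555, 0.438, -0.438, -0.555]
force: [0.2, 0.4, 0.9]
grip_width: -0.0
```

Run:
```python
from h import *
from plant import status
s=status.read_state(); print(s['q'].round(3),s['position'],s['grip_width'],s['time_s'])
P=w((-.017,-.054,.098)); M=tgt(35); print('button',P); print(P-M[:,1]*.18)
```

```text
[-0.754  0.277 -0.015  2.014  0.006  0.851  0.565] [0.40624388 0.31220418 0.31234077] -2.497992874444049e-05 1.75
button [ 0.52569169 -0.05169271  0.098     ]
[ 0.42499977 -0.02888021  0.24544737]
```

{"op": "apply_moves", "data": {"plan": [[[0,0,0,-0.1,0,0,0],[0,0,0,-0.1,0,0,0],[0,0,0,-0.1,0,0,0],[0,0,0,-0.1,0,0,0],[0,0,0,0,0,0,0],[0,0,0,0,0,0,0]]]}}

```text
time_s: 2.35
position: [0.4055, 0.3137, 0.3122]
tool_rot: [0.653, 0.517, -0.344, -0.434]
force: [-0.4, 0.4, 0.4]
grip_width: -0.0001
```

Run:
```python
from h import *
from plant import status
s=status.read_state(); print(s['q'].round(4),s['position'],s['grip_width'],s['time_s'])
print(R.from_quat(s['tool_rot']).as_matrix())
```

```text
[-1.0993  0.2238  0.1346  2.1749  0.5623  0.676  -0.0621] [0.40546487 0.31369986 0.31219079] -7.013055459748662e-05 2.35
[[ 2.29570097e-01  3.76672286e-01 -8.97449475e-01]
 [ 9.73291678e-01 -8.97343531e-02  2.11307964e-01]
 [-9.38194383e-04 -9.21990095e-01 -3.87212325e-01]]
```

```bash
cat > data.py <<'E'
import numpy as np
from scipy.spatial.transform import Rotation as R
D=[([-1.25370631,0.60015956,-0.00257008,1.6001312,0.00178052,0.9428979,-0.07983481],[0.27800163,0.66911053,0.25539118],[0.58849083,0.39209179,-0.39298163,-0.58779929]),
([-0.754,0.277,-0.015,2.014,0.006,0.851,0.565],[0.40624388,0.31220418,0.31234077],[0.555,0.438,-0.438,-0.555]),
([-1.0993,0.2238,0.1346,2.1749,0.5623,0.676,-0.0621],[0.40546487,0.31369986,0.31219079],[0.653,0.517,-0.344,-0.434])]
E
python3 - <<'E'
from data import *
import itertools
best=[]
ax='zyzyzyz'
for sg in itertools.product([1,-1],repeat=7):
    Bs=[]
    for q,p,t in D:
        M=R.identity()
        for a,s,x in zip(ax,sg,q): M=M*R.from_euler(a,s*x)
        Bs.append((M.inv()*R.from_quat(t)))
    e=max((Bs[0].inv()*b).magnitude() for b in Bs[1:]); best.append((e,sg,Bs[0].as_matrix().round(3).tolist()))
best.sort(key=lambda x:x[0])
for b in best[:4]: print(b)
E
```

```text
(0.0012816376178506003, (-1, 1, -1, 1, -1, 1, -1), [[-1.0, 0.0, -0.0], [-0.0, 0.0, 1.0], [0.0, 1.0, -0.0]])
(0.27287572017190626, (-1, 1, 1, 1, -1, 1, -1), [[-1.0, 0.0, 0.004], [0.004, 0.003, 1.0], [0.0, 1.0, -0.003]])
(0.40054970059945444, (1, 1, 1, 1, 1, 1, 1), [[0.706, -0.003, 0.709], [0.709, -0.001, -0.706], [0.003, 1.0, 0.001]])
(0.40949397299660834, (1, -1, -1, -1, -1, -1, 1), [[0.701, 0.0, 0.713], [0.713, -0.001, -0.701], [0.0, 1.0, -0.001]])
```

```bash
cat > kin.py <<'E'
from data import *
SG=(-1,1,-1,1,-1,1,-1); AX='zyzyzyz'
B=R.from_matrix([[-1,0,0],[0,0,1],[0,1,0]])
def chain(q):
    M=R.identity(); out=[M]
    for a,s,x in zip(AX,SG,q): M=M*R.from_euler(a,s*x); out.append(M)
    return out
# candidate cols: (frame idx, axis)
COLS=[(0,2),(3,2),(5,2),(7,2),(7,1),(2,1),(4,1),(6,1),(6,0),(4,0),(3,0)]
def fit(D,lam=1e-3,cols=COLS):
    A=[];b=[]
    for q,p,t in D:
        c=chain(q); A.append(np.stack([c[i].as_matrix()[:,k] for i,k in cols],1)); b.append(p)
    A=np.vstack(A);b=np.hstack(b)
    W=np.array([0.03 if k==2 else 1 for i,k in cols])*lam
    x=np.linalg.solve(A.T@A+np.diag(W**2),A.T@b); return x,(A@x-b)
E
python3 - <<'E'
from kin import *
for lam in (1e-2,3e-2):
    x,r=fit(D,lam); print(dict(zip(COLS,x.round(3))),abs(r).max())
for cols in (COLS[:4]+[(c)] for c in COLS[4:]):
    x,r=fit(D,1e-4,cols); print(dict(zip(cols,x.round(3))),abs(r).max())
E
```

```text
{(0, 2): np.float64(0.273), (3, 2): np.float64(0.65), (5, 2): np.float64(0.446), (7, 2): np.float64(0.295), (7, 1): np.float64(-0.002), (2, 1): np.float64(-0.03), (4, 1): np.float64(-0.023), (6, 1): np.float64(-0.002), (6, 0): np.float64(0.007), (4, 0): np.float64(-0.004), (3, 0): np.float64(0.0)} 1.3017401075121615e-05
{(0, 2): np.float64(0.277), (3, 2): np.float64(0.648), (5, 2): np.float64(0.448), (7, 2): np.float64(0.294), (7, 1): np.float64(-0.001), (2, 1): np.float64(-0.029), (4, 1): np.float64(-0.025), (6, 1): np.float64(-0.002), (6, 0): np.float64(0.007), (4, 0): np.float64(-0.002), (3, 0): np.float64(0.001)} 8.526444824064061e-05
{(0, 2): np.float64(0.239), (3, 2): np.float64(0.684), (5, 2): np.float64(0.408), (7, 2): np.float64(0.321), (7, 1): np.float64(-0.054)} 0.01877426505488
{(0, 2): np.float64(0.276), (3, 2): np.float64(0.651), (5, 2): np.float64(0.439), (7, 2): np.float64(0.3), (2, 1): np.float64(-0.057)} 0.002136017704500226
{(0, 2): np.float64(0.293), (3, 2): np.float64(0.641), (5, 2): np.float64(0.446), (7, 2): np.float64(0.304), (4, 1): np.float64(-0.056)} 0.002282664011837965
{(0, 2): np.float64(0.283), (3, 2): np.float64(0.643), (5, 2): np.float64(0.438), (7, 2): np.float64(0.308), (6, 1): np.float64(-0.055)} 0.01653114457421334
{(0, 2): np.float64(0.397), (3, 2): np.float64(0.659), (5, 2): np.float64(0.512), (7, 2): np.float64(0.382), (6, 0): np.float64(0.061)} 0.0530941720238948
{(0, 2): np.float64(0.548), (3, 2): np.float64(0.623), (5, 2): np.float64(0.516), (7, 2): np.float64(0.441), (4, 0): np.float64(0.078)} 0.053980396807611214
{(0, 2): np.float64(0.413), (3, 2): np.float64(0.666), (5, 2): np.float64(0.46), (7, 2): np.float64(0.45), (3, 0): np.float64(-0.027)} 0.05320178044257004
```

```bash
cat >> kin.py <<'E'
X,_=fit(D,1e-2)
LO=np.array([-2.57,-.35,-1.29,.11,-1.05,.11,-2.63]);HI=np.array([2.57,1.97,1.29,2.56,4.19,1.86,2.63])
def fk(q):
    c=chain(q); p=sum(x*c[i].as_matrix()[:,k] for x,(i,k) in zip(X,COLS)); return p,c[-1]*B
from scipy.optimize import least_squares
def ik(P,M,q0,marg=0.05,reg=0.003):
    G=R.from_matrix(M)
    def f(q):
        p,r=fk(q); return np.r_[(p-P)*10,(r.inv()*G).as_rotvec(),reg*(q-q0)]
    s=least_squares(f,np.clip(q0,LO+marg+.01,HI-marg-.01),bounds=(LO+marg,HI-marg))
    p,r=fk(s.x); return s.x,np.linalg.norm(p-P),(r.inv()*G).magnitude()
E
cat > scan.py <<'E'
from h import *; from kin import *
rng=np.random.default_rng(0)
qn=np.array(D[2][0])
for tilt in (20,25,30,35,40):
  for dy in (0,.12):
    M=tgt(tilt); a=np.radians(35); n=-tgt(35)[:,1]
    P=w((-.017,-.054+dy,.098))+.025*-M[:,1]
    sols=[]
    for k in range(14):
        q0=qn if k==0 else (LO+.1+rng.random(7)*(HI-LO-.2))
        q,e,er=ik(P,M,q0)
        if e<.001 and er<.01: sols.append((k,q.round(2).tolist()))
    print(tilt,dy,len(sols)); [print('   ',x) for x in sols[:5]]
E
python3 scan.py
```

```text
20 0 8
    (0, [0.25, 0.56, -0.46, 2.41, 1.92, 0.37, -0.64])
    (1, [0.71, 0.85, -1.24, 2.38, 1.64, 0.94, -0.34])
    (5, [0.61, 0.73, -1.02, 2.39, 1.68, 0.74, -0.39])
    (6, [0.11, 0.54, -0.25, 2.43, 2.12, 0.27, -0.84])
    (9, [0.14, 0.54, -0.31, 2.42, 2.05, 0.3, -0.77])
20 0.12 8
    (0, [-0.17, 0.55, -0.23, 2.35, 1.72, 0.31, -0.68])
    (2, [0.45, 0.88, -1.24, 2.31, 1.57, 1.04, -0.48])
    (5, [-0.38, 0.55, 0.07, 2.37, 2.02, 0.16, -0.99])
    (6, [0.45, 0.88, -1.24, 2.31, 1.57, 1.04, -0.48])
    (7, [0.24, 0.67, -0.83, 2.32, 1.59, 0.67, -0.53])
25 0 11
    (0, [0.32, 0.6, -0.59, 2.47, 2.1, 0.54, -0.83])
    (1, [0.3, 0.59, -0.56, 2.48, 2.13, 0.52, -0.86])
    (2, [0.68, 0.85, -1.21, 2.45, 1.8, 0.98, -0.5])
    (4, [0.54, 0.71, -0.94, 2.46, 1.9, 0.75, -0.62])
    (5, [0.69, 0.87, -1.24, 2.45, 1.79, 1.0, -0.49])
25 0.12 10
    (0, [-0.07, 0.59, -0.42, 2.4, 1.93, 0.5, -0.91])
    (2, [-0.54, 0.58, 0.27, 2.44, 2.79, 0.24, -1.78])
    (3, [0.42, 0.9, -1.24, 2.37, 1.69, 1.11, -0.62])
    (6, [0.41, 0.89, -1.23, 2.37, 1.7, 1.1, -0.62])
    (7, [-0.36, 0.56, 0.0, 2.42, 2.29, 0.31, -1.2
[... 157 characters left out ...]
 1.1, -0.63])
    (4, [0.66, 0.89, -1.24, 2.51, 1.91, 1.1, -0.63])
    (5, [0.66, 0.89, -1.24, 2.51, 1.91, 1.1, -0.63])
30 0.12 10
    (0, [-0.05, 0.62, -0.5, 2.45, 2.06, 0.66, -1.07])
    (1, [-0.66, 0.63, 0.42, 2.5, 3.04, 0.39, -2.06])
    (2, [-0.11, 0.61, -0.4, 2.46, 2.11, 0.62, -1.13])
    (3, [0.38, 0.92, -1.24, 2.42, 1.8, 1.2, -0.74])
    (4, [0.37, 0.91, -1.23, 2.42, 1.8, 1.19, -0.75])
35 0 0
35 0.12 14
    (0, [-0.06, 0.66, -0.53, 2.51, 2.15, 0.82, -1.21])
    (1, [0.06, 0.71, -0.72, 2.5, 2.06, 0.92, -1.1])
    (2, [0.22, 0.81, -0.99, 2.49, 1.96, 1.11, -0.96])
    (3, [-0.12, 0.65, -0.44, 2.51, 2.2, 0.78, -1.26])
    (4, [-0.12, 0.65, -0.44, 2.51, 2.2, 0.78, -1.26])
40 0 0
40 0.12 0
```

```bash
cat > wp.py <<'E'
from h import *; from kin import *
from plant import status
import sys
TILT=28
def wp(back,y=-.054,s=-.008,press=0.):
    """tip centre: button centre + s upslope, 'back' m along tool axis, TCP world"""
    M=tgt(TILT); n=-tgt(35)[:,1]; up=np.cross(n,frame()[2]); 
    up=-up if up[2]<0 else up
    return w((-.017,y,.098))+s*up+(.025+back)*-M[:,1]-press*n,M
if __name__=='__main__':
    st=status.read_state(); q=st['q']
    for b,y in [(.12,-.054),(.06,-.054),(.02,-.054),(0.0,-.054),(0,0.0),(0,.06)]:
        P,M=wp(b,y); q,e,er=ik(P,M,q); print(b,y,P.round(4),q.round(2),round(e,4),round(er,3))
    P,M=wp(.12); n,r=rows(st,P,M); print(n); print(r[0],r[-1])
E
python3 wp.py
```

```text
0.12 -0.054 [ 0.4529 -0.0352  0.2214] [ 0.74  0.49 -1.24  2.51  1.6   0.72 -0.45] 0.0004 0.011
0.06 -0.054 [ 0.4804 -0.0414  0.1685] [ 0.68  0.7  -1.24  2.51  1.74  0.9  -0.55] 0.0006 0.017
0.02 -0.054 [ 0.4987 -0.0456  0.1331] [ 0.66  0.83 -1.24  2.51  1.84  1.02 -0.6 ] 0.0001 0.004
0.0 -0.054 [ 0.5079 -0.0477  0.1155] [ 0.65  0.88 -1.22  2.5   1.89  1.05 -0.62] 0.0 0.0
0 0.0 [0.5198 0.005  0.1155] [ 0.52  0.89 -1.22  2.47  1.84  1.1  -0.68] 0.0 0.0
0 0.06 [0.533  0.0635 0.1155] [ 0.39  0.9  -1.22  2.42  1.78  1.15 -0.73] 0.0 0.0
16
[-0.822  0.332 -0.203 -0.006 -0.    -0.   ] [-0.824  0.344 -0.168 -0.006 -0.    -0.   ]
```

Run:
```python
import wp; from wp import *
st=status.read_state()
wp.TILT=26
for b,s in [(.12,-.012),(.08,-.012),(.05,-.012)]:
    P,M=wp.wp(b,s=s); q,e,er=ik(P,M,st['q'],marg=.02,reg=.0005); print(P.round(4),st_(P),q.round(2),round(e,4),round(er,3))
    n,r=rows(st,P,M); print(n,r[0],r[-1],st_(st['position']))
```

```text
Traceback (most recent call last):
AttributeError: 'function' object has no attribute 'wp'
```

```bash
sed -i 's/^def wp(back,y=-.054,s=-.008,press=0.):/def wp(back,y=-.054,s=-.008,press=0.,TILT=28):/' wp.py
python3 - <<'E'
from wp import *
st=status.read_state()
for b,s in [(.12,-.012),(.08,-.012),(.05,-.012)]:
    P,M=wp(b,s=s,TILT=26); q,e,er=ik(P,M,st['q'],marg=.02,reg=.0005); print(P.round(4),st_(P),q.round(2),round(e,4),round(er,3))
    n,r=rows(st,P,M); print(n,r[0],r[-1],st_(st['position']))
E
```

```text
[ 0.4541 -0.0355  0.2214] [-0.09039364 -0.054       0.22144222] [ 0.02  0.26 -0.22  2.53  1.86  0.24 -0.66] 0.0 0.0
16 [-0.821  0.333 -0.206 -0.004 -0.    -0.   ] [-0.824  0.34  -0.182 -0.004 -0.    -0.   ] [-0.21499151  0.27579627  0.31219079]
[ 0.4712 -0.0394  0.1855] [-0.07285879 -0.054       0.18549046] [ 0.21  0.39 -0.47  2.53  2.01  0.39 -0.81] 0.0 0.0
16 [-0.821  0.433 -0.211 -0.004 -0.    -0.   ] [-0.824  0.44  -0.182 -0.004 -0.    -0.   ] [-0.21499151  0.27579627  0.31219079]
[ 0.484  -0.0423  0.1585] [-0.05970766 -0.054       0.15852664] [ 0.28  0.48 -0.56  2.53  2.08  0.48 -0.86] 0.0 0.0
17 [-0.772  0.478 -0.203 -0.003 -0.    -0.   ] [-0.776  0.485 -0.172 -0.003 -0.    -0.   ] [-0.21499151  0.27579627  0.31219079]
```

{"op": "apply_moves", "data": {"plan": [[[-0.82,0.43,-0.2,0,0,0,0],[-0.82,0.43,-0.2,0,0,0,0],[-0.82,0.43,-0.2,0,0,0,0],[-0.82,0.43,-0.2,0,0,0,0],[-0.82,0.43,-0.2,0,0,0,0],[-0.82,0.43,-0.2,0,0,0,0],[-0.82,0.43,-0.2,0,0,0,0],[-0.82,0.43,-0.2,0,0,0,0],[0,0,0,0,0,0,0]]]}}

```text
time_s: 3.25
position: [0.4372, 0.1333, 0.2482]
tool_rot: [0.656, 0.514, -0.342, -0.435]
force: [0.2, 0.4, 0.7]
grip_width: -0.0
```

```bash
cat > chk.py <<'E'
from wp import *
import sys
st=status.read_state(); print('q',st['q'].round(3),'p',st['position'].round(4),'st',st_(st['position']).round(4),'t',st['time_s'],'F',st['force'].round(1))
p,r=fk(st['q']); print('model err',(p-st['position']).round(4))
T=R.from_quat(st['tool_rot']).as_matrix(); a=T[:,1]; o,xs,ys=frame()
print('tilt deg',np.degrees(np.arctan2(a@xs,-a[2])).round(2),'along-rail lean',np.degrees(np.arcsin(a@ys)).round(2),'z·ys',(T[:,2]@ys).round(3))
if len(sys.argv)>1:
    b,y,s,pr,t=map(float,sys.argv[1:6]); P,M=wp(b,y,s,pr,t); n,r=rows(st,P,M); print(n,'sum',r.sum(0)); print(r[0],r[-1]);
E
python3 chk.py .08 -.054 -.012 0 26
```

```text
q [-0.868  0.232  0.305  2.429  0.81   0.307 -0.004] p [0.4372 0.1333 0.2482] st [-0.1442  0.1069  0.2482] t 3.25 F [0.2 0.4 0.7]
model err [ 0.002  -0.0012 -0.0017]
tilt deg 22.85 along-rail lean -0.51 z·ys 0.015
8 sum [-6.403  3.492 -1.628 -0.056 -0.016 -0.008]
[-0.797  0.435 -0.219 -0.007 -0.002 -0.001] [-0.803  0.438 -0.188 -0.007 -0.002 -0.001]
```

{"op": "apply_moves", "data": {"plan": [[[-0.8,0.43,-0.2,0,0,0,0],[-0.8,0.43,-0.2,0,0,0,0],[-0.8,0.43,-0.2,0,0,0,0],[-0.8,0.43,-0.2,0,0,0,0],[-0.8,0.43,-0.2,0,0,0,0],[0,0,0,0,0,0,0],[0,0,0,0,0,0,0]]]}}

```text
time_s: 3.95
position: [0.4553, 0.0409, 0.2138]
tool_rot: [0.656, 0.515, -0.342, -0.433]
force: [0.4, 0.5, -0.1]
grip_width: -0.0001
```

```bash
python3 chk.py .08 -.054 -.012 0 26
```

```text
q [-0.609  0.3    0.319  2.5    1.462  0.117 -0.426] p [0.4553 0.0409 0.2138] st [-0.1061  0.0208  0.2138] t 3.95 F [ 0.4  0.5 -0.1]
model err [ 0.0063 -0.0019 -0.0015]
tilt deg 23.01 along-rail lean -0.43 z·ys 0.013
4 sum [-2.977  1.593 -0.774 -0.052 -0.012 -0.008]
[-0.742  0.396 -0.205 -0.013 -0.003 -0.002] [-0.746  0.4   -0.182 -0.013 -0.003 -0.002]
```

{"op": "apply_moves", "data": {"plan": [[[-0.3,0.3,-0.1,-0.02,0,0,0],[-0.3,0.3,-0.1,-0.02,0,0,0],[-0.3,0.3,-0.1,-0.02,0,0,0],[-0.3,0.2,-0.1,-0.02,0,0,0],[-0.3,0.1,-0.1,0,0,0,0],[-0.3,0.1,-0.1,0,0,0,0],[-0.3,0.1,-0.1,0,0,0,0],[0,0,0,0,0,0,0],[0,0,0,0,0,0,0]]]}}

```text
time_s: 4.85
position: [0.4703, -0.0136, 0.1921]
tool_rot: [0.671, 0.527, -0.325, -0.408]
force: [0.9, 0.6, -0.1]
grip_width: 0.0001
```

```bash
python3 chk.py .08 -.054 -.012 0 26
```

```text
q [-0.156  0.357 -0.093  2.536  2.182  0.302 -1.05 ] p [ 0.4703 -0.0136  0.1921] st [-0.0794 -0.0291  0.1921] t 4.85 F [ 0.9  0.6 -0.1]
model err [ 0.0091  0.0009 -0.0002]
tilt deg 27.07 along-rail lean -0.65 z·ys 0.009
2 sum [-0.991  0.362 -0.121  0.018 -0.008 -0.012]
[-0.495  0.183 -0.061  0.009 -0.004 -0.006] [-0.496  0.179 -0.06   0.009 -0.004 -0.006]
```

{"op": "apply_moves", "data": {"plan": [[[-0.25,0.3,0,0,0,0,0],[-0.25,0.3,0,0,0,0,0],[-0.25,0.3,-0.05,0,0,0,0],[-0.25,0.2,-0.05,0,0,0,0],[0,0,0,0,0,-0.01,0],[0,0,0,0,0,0,0]]]}}

```text
time_s: 5.45
position: [0.4783, -0.0421, 0.1687]
tool_rot: [0.668, 0.53, -0.323, -0.41]
force: [0.3, -0.3, -0.0]
grip_width: -0.0001
```

```bash
python3 chk.py .04 -.054 -.008 0 28
python3 - <<'E'
from plant import *
from plant import snapshot, camera_params
import cv2,numpy as np
for n in ["wrist","scene"]:
    p=camera_params(n); im,d=snapshot(n); cv2.imwrite(f"pics/{n}1.png",im[:,:,::-1]); np.save(f"pics/{n}1.npy",d); np.save(f"pics/{n}1_p.npy",p,allow_pickle=True)
im=cv2.imread('pics/scene1.png')[120:320,120:370]; cv2.imwrite('pics/scene1z.png',cv2.resize(im,None,fx=3,fy=3,interpolation=cv2.INTER_CUBIC))
E
```

```text
q [ 0.025  0.426 -0.211  2.54   2.361  0.364 -1.147] p [ 0.4783 -0.0421  0.1687] st [-0.0653 -0.0551  0.1687] t 5.45 F [ 0.3 -0.3 -0. ]
model err [ 0.0097  0.0011 -0.0004]
tilt deg 27.04 along-rail lean -0.05 z·ys 0.009
1 sum [ 0.044  0.842 -0.075 -0.017 -0.009 -0.001]
[ 0.044  0.842 -0.075 -0.017 -0.009 -0.001] [ 0.044  0.842 -0.075 -0.017 -0.009 -0.001]
```

View pics/wrist1.png

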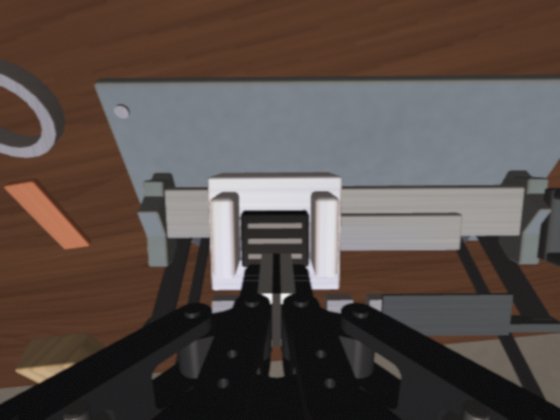

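View pics/scene1z.png

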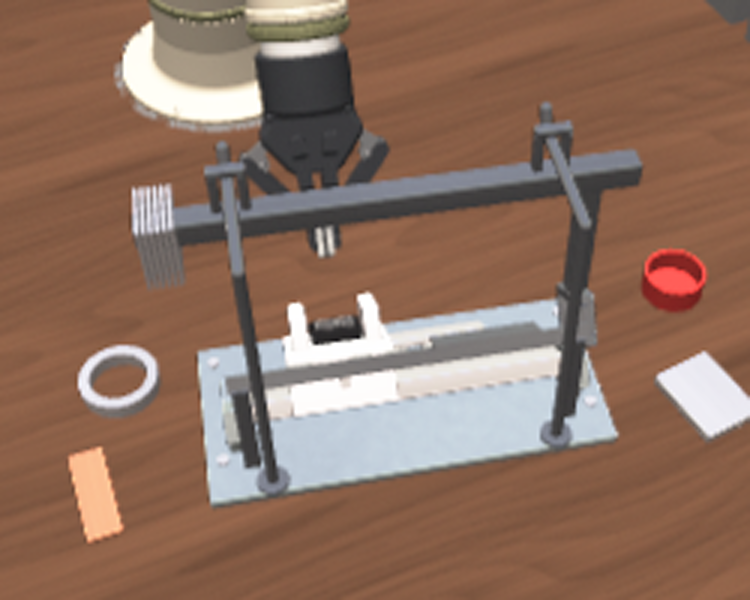

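Run:
```python
from h import *
from plant import status
st=status.read_state(); T=R.from_quat(st['tool_rot']).as_matrix()
d=np.load('pics/wrist1.npy'); p=np.load('pics/wrist1_p.npy',allow_pickle=True).item()
C=cloud(d,p); o,xs,ys=frame(); 
Q=(C-o)@np.stack([xs,ys,[0,0,1]],1)
a=np.radians(35); n=np.array([-np.sin(a),0,np.cos(a)]); s=np.array([np.cos(a),0,np.sin(a)])
def rep(nm,u0,u1,v0,v1):
    q=Q[v0:v1,u0:u1].reshape(-1,3); print(nm,'mean',q.mean(0).round(4),'N',(q@n).mean().round(4),'S range',(q@s).min().round(4),(q@s).max().round(4),'y',q[:,1].min().round(4),q[:,1].max().round(4))
    A=np.c_[q[:,:2],np.ones(len(q))]; c=np.linalg.lstsq(A,q[:,2],rcond=None)[0]; print('  slope deg',np.degrees(np.arctan(c[0])).round(1),np.degrees(np.arctan(c[1])).round(1))
rep('button',245,306,214,245); rep('chL',218,232,205,275); rep('chR',318,334,205,275); rep('deckfront',225,325,180,190); rep('tip',270,284,256,262)
# edges of the cheeks along row 240
r=Q[240]; N=r@n
for u in range(205,345,3): print(u,r[u,1].round(4),N[u].round(4),end=' | ')
print(); print('tip world st', st_(st['position']+.025*T[:,1]))
c=Q[:,275]; print([(v,(c[v]@s).round(4),(c[v]@n).round(4)) for v in range(195,262,4)])
```

```text
button mean [-0.026  -0.0547  0.0938] N 0.0918 S range -0.0143 0.043 y -0.0741 -0.0355
  slope deg -29.5 0.4
chL mean [-0.0324 -0.0844  0.1078] N 0.1069 S range -0.0143 0.0571 y -0.0892 -0.0533
  slope deg 5.9 63.0
chR mean [-0.0316 -0.0249  0.1079] N 0.1065 S range -0.0143 0.0578 y -0.0533 -0.0198
  slope deg 6.7 -53.6
deckfront mean [-0.0401 -0.0548  0.067 ] N 0.0779 S range -0.0143 0.0092 y -0.0881 -0.0217
  slope deg -49.5 0.7
tip mean [-0.0681 -0.0537  0.1494] N 0.1615 S range 0.0293 0.0305 y -0.0565 -0.0509
  slope deg -58.7 1.4
205 -0.1243 -0.023 | 208 -0.1217 -0.0244 | 211 -0.099 0.0741 | 214 -0.0907 0.1063 | 217 -0.0888 0.1072 | 220 -0.0872 0.1061 | 223 -0.0855 0.1061 | 226 -0.0836 0.1069 | 229 -0.0817 0.1077 | 232 -0.0803 0.1052 | 235 -0.0788 0.1028 | 238 -0.0788 0.0878 | 241 -0.0767 0.0885 | 244 -0.0747 0.0895 | 247 -0.0727 0.0907 | 250 -0.0707 0.0911 | 253 -0.0688 0.0919 | 256 -0.0668 0.0921 | 259 -0.065 0.0918 | 262 -0.063 0.0919 | 265 -0.0612 0.0912 | 268 -0.0592 0.0917 | 271 -0.0573 0.092 | 274 -0.0554 0.0914 | 277 -0.0535 0.0923 | 280 -0.0516 0.0922 | 283 -0.0497 0.09
[... 569 characters left out ...]
203, np.float64(0.0183), np.float64(0.0757)), (207, np.float64(0.0214), np.float64(0.0733)), (211, np.float64(0.0221), np.float64(0.0852)), (215, np.float64(0.0235), np.float64(0.0919)), (219, np.float64(0.0263), np.float64(0.091)), (223, np.float64(0.0287), np.float64(0.0916)), (227, np.float64(0.0313), np.float64(0.0914)), (231, np.float64(0.0341), np.float64(0.0907)), (235, np.float64(0.0368), np.float64(0.0901)), (239, np.float64(0.0392), np.float64(0.0912)), (243, np.float64(0.0417), np.float64(0.0915)), (247, np.float64(0.0443), np.float64(0.0917)), (251, np.float64(0.0471), np.float64(0.091)), (255, np.float64(0.0291), np.float64(0.159)), (259, np.float64(0.0299), np.float64(0.1621))]
```

The wrist picture shows the fingertip over the black button (rows 214–252, columns 243–307), with cheek inner edges near columns 235 and 313. The tip at column 277 is centred between them. I'll descend to just above the button.

```bash
sed -i 's/w((-.017,y,.098))/w((-.0187,y,.098))/' wp.py; python3 chk.py .006 -.0545 -.006 0 28
```

```text
q [ 0.024  0.425 -0.211  2.54   2.361  0.364 -1.146] p [ 0.4785 -0.0419  0.1689] st [-0.0652 -0.0549  0.1689] t 5.55 F [-0.5 -0.1  0.4]
model err [ 0.0097  0.0011 -0.0004]
tilt deg 27.07 along-rail lean -0.05 z·ys 0.009
3 sum [ 0.016  2.166 -0.098 -0.015 -0.009  0.   ]
[ 0.006  0.722 -0.036 -0.005 -0.003 -0.   ] [ 0.005  0.722 -0.029 -0.005 -0.003 -0.   ]
```

{"op": "apply_moves", "data": {"plan": [[[0,0.4,-0.02,0,0,0,0],[0,0.4,-0.02,0,0,0,0],[0,0.4,-0.02,-0.008,-0.005,0,0],[0,0.4,-0.02,-0.008,-0.004,0,0],[0,0.4,-0.02,0,0,0,0],[0,0.15,0,0,0,0,0],[0,0,0,0,0,0,0]]]}}

```text
time_s: 6.25
position: [0.5049, -0.0482, 0.1212]
tool_rot: [0.67, 0.534, -0.322, -0.403]
force: [-0.3, 0.2, 0.5]
grip_width: 0.0002
```

```bash
python3 chk.py 0 -.0545 -.006 .009 28
```

```text
q [ 0.094  0.571 -0.29   2.525  2.463  0.51  -1.219] p [ 0.5049 -0.0482  0.1212] st [-0.0381 -0.0552  0.1212] t 6.25 F [-0.3  0.2  0.5]
model err [ 0.0098  0.0017 -0.0008]
tilt deg 27.9 along-rail lean -0.08 z·ys 0.0
1 sum [ 0.028  0.569 -0.056 -0.002  0.    -0.001]
[ 0.028  0.569 -0.056 -0.002 -0.    -0.001] [ 0.028  0.569 -0.056 -0.002 -0.    -0.001]
```

{"op": "apply_moves", "data": {"plan": [[[0,0.1,-0.01,0,0,0,0],[0,0.1,-0.01,0,0,0,0],[0,0.1,-0.01,0,0,0,0],[0,0,0,0,0,0,0],[0,0,0,0,0,0,0]]]}}

```text
time_s: 6.75
position: [0.509, -0.049, 0.1161]
tool_rot: [0.67, 0.535, -0.322, -0.402]
force: [-1.0, -0.1, 3.3]
grip_width: -0.0001
```

```bash
cat >> chk.py <<'E'
n=-tgt(35)[:,1]; F=st['force']; print('F along n,ys,up:',(F@n).round(2),(F@ys).round(2),(F@np.cross(ys,n)).round(2))
up=np.cross(ys,n); tip=st['position']+.025*a; d=tip-w((-.0187,0,.098))
edge=d-.011*T[:,2]
print('tip y',st_(tip)[1].round(4),'tip centre n,up',(d@n).round(4),(d@up).round(4),'edge n',(edge@n).round(4))
E
python3 chk.py
```

```text
q [ 0.099  0.586 -0.293  2.52   2.471  0.522 -1.223] p [ 0.509  -0.049   0.1161] st [-0.0339 -0.0551  0.1161] t 6.75 F [-1.  -0.1  3.3]
model err [ 0.0098  0.0017 -0.0008]
tilt deg 28.01 along-rail lean -0.06 z·ys -0.0
F along n,ys,up: 3.2 -0.28 1.11
tip y -0.0551 tip centre n,up -0.0013 -0.0051 edge n -0.0027
```

{"op": "apply_moves", "data": {"plan": [[[0,0.08,-0.01,0,0,0,0],[0,0.08,-0.01,0,0,0,0],[0,0.08,-0.01,0,0,0,0],[0,0,0,0,0,0,0],[0,0,0,0,0,0,0]]]}}

```text
time_s: 7.25
position: [0.5124, -0.0498, 0.1109]
tool_rot: [0.67, 0.535, -0.322, -0.402]
force: [-0.6, 0.5, 4.1]
grip_width: -0.0001
```

```bash
python3 chk.py
```

```text
q [ 0.104  0.601 -0.295  2.515  2.478  0.53  -1.226] p [ 0.5124 -0.0498  0.1109] st [-0.0304 -0.0551  0.1109] t 7.25 F [-0.6  0.5  4.1]
model err [ 0.0098  0.0017 -0.0008]
tilt deg 27.99 along-rail lean -0.06 z·ys -0.0
F along n,ys,up: 3.78 0.35 1.76
tip y -0.0551 tip centre n,up -0.0076 -0.0053 edge n -0.0089
```

{"op": "apply_moves", "data": {"plan": [[[0.15,0,0,0,0,0,0],[0.15,0,0,0,0,0,0],[0.15,0,0,0,0,0,0],[0.15,0,0,0,0,0,0],[0.15,0,0,0,0,0,0],[0.15,0,0,0,0,0,0],[0.15,0,0,0,0,0,0],[0,0,0,0,0,0,0]]]}}

```text
time_s: 8.05
position: [0.5184, -0.0232, 0.1109]
tool_rot: [0.669, 0.535, -0.322, -0.402]
force: [-0.5, 1.2, 5.2]
grip_width: 0.0005
```

```bash
cat > kp.py <<'E'
from h import *
from plant import status,snapshot,camera_params
import sys
p=camera_params('wrist'); im,d=snapshot('wrist')
cv2.imwrite(f'pics/w_{sys.argv[1]}.png',im[:,:,::-1])
C=cloud(d,p); o,xs,ys=frame(); Q=(C-o)@np.stack([xs,ys,[0,0,1]],1)
a=np.radians(35); n=np.array([-np.sin(a),0,np.cos(a)]); s=np.array([np.cos(a),0,np.sin(a)])
N=Q@n;S=Q@s
m=(N>.1015)&(N<.110)&(S>.017)&(S<.027)&(d>0)   # lower part of the cheeks
y=np.sort(Q[...,1][m]); print(len(y))
g=np.argmax(np.diff(y)); A,B=y[:g+1],y[g+1:]
print('cheeks',A.min().round(4),A.max().round(4),B.min().round(4),B.max().round(4)); c=(np.median(A)+np.median(B))/2
print('centre y',c.round(4),'keeper ~',(c+.070).round(4))
m=(abs(Q[...,1]-c)<.018)&(S>.0225)&(S<.032)&(N>.07)&(N<.098)&(d>0)
print('button N',np.median(N[m]).round(4),'cheek N',np.median(N[(N>.1015)&(N<.110)&(S>.017)&(S<.027)]).round(4),m.sum())
E
python3 chk.py; python3 kp.py a
```

```text
q [ 0.031  0.601 -0.288  2.503  2.416  0.529 -1.227] p [ 0.5184 -0.0232  0.1109] st [-0.0304 -0.0278  0.1109] t 8.05 F [-0.5  1.2  5.2]
model err [ 0.0096  0.0021 -0.0008]
tilt deg 27.99 along-rail lean 0.0 z·ys -0.001
F along n,ys,up: 4.67 1.08 2.34
tip y -0.0278 tip centre n,up -0.0075 -0.0053 edge n -0.0089
1872
cheeks -0.0655 -0.0514 -0.0332 0.0105
centre y -0.0283 keeper ~ 0.0417
button N 0.0827 cheek N 0.1056 1817
```

View pics/w_a.png

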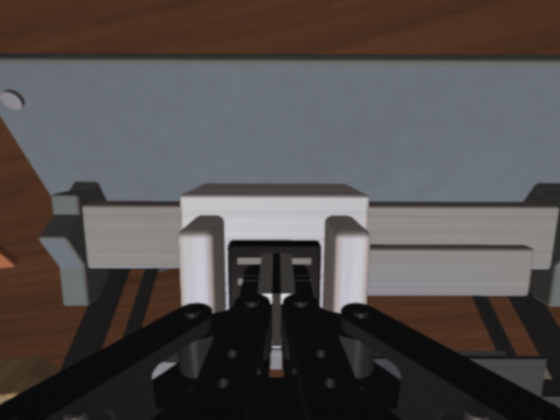

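The keeper now stands at about 0.042 and the button is pressed about 8.5 mm. The picture shows the tip still centred in the well at column 277, so friction is carrying the keeper along. I'll continue past the notches.

{"op": "apply_moves", "data": {"plan": [[[0.2,0,0,0,0,0,0],[0.2,0,0,0,0,0,0],[0.2,0,0,0,0,0,0],[0.2,0,0,0,0,0,0],[0.2,0,0,0,0,0,0],[0.2,0,0,0,0,0,0],[0.2,0,0,0,0,0,0],[0.2,0,0,0,0,0,0],[0.2,0,0,0,0,0,0],[0.2,0,0,0,0,0,0],[0.2,0,0,0,0,0,0],[0,0,0,0,0,0,0]]]}}

```text
time_s: 9.3
position: [0.5305, 0.0307, 0.1108]
tool_rot: [0.669, 0.535, -0.322, -0.402]
force: [0.2, 1.4, 4.5]
grip_width: 0.0002
```

```bash
python3 chk.py; python3 kp.py b
```

```text
q [-0.115  0.602 -0.262  2.466  2.282  0.517 -1.216] p [0.5305 0.0307 0.1108] st [-0.0305  0.0274  0.1108] t 9.3 F [0.2 1.4 4.5]
model err [ 0.0091  0.0026 -0.0007]
tilt deg 27.99 along-rail lean 0.01 z·ys -0.001
F along n,ys,up: 3.78 1.44 2.45
tip y 0.0274 tip centre n,up -0.0076 -0.0053 edge n -0.0089
1909
cheeks -0.0103 0.0038 0.0221 0.0657
centre y 0.0269 keeper ~ 0.0969
button N 0.0826 cheek N 0.1055 1857
```

View pics/w_b.png

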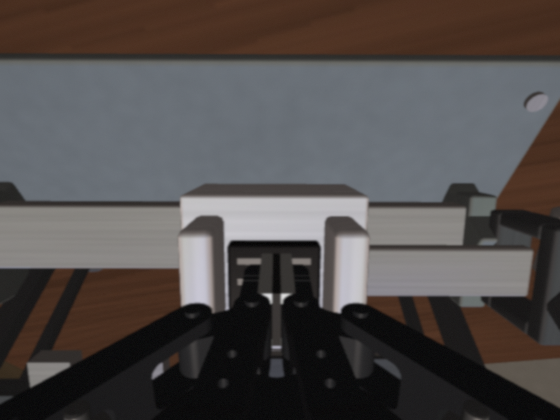

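{"op": "apply_moves", "data": {"plan": [[[0,-0.11,0.013,0,0,0,0],[0,-0.11,0.013,0,0,0,0],[0,-0.11,0.013,0,0,0,0],[0,0,0,0,0,0,0],[0.15,0,0,0,0,0,0],[0.15,0,0,0,0,0,0],[0,0,0,0,0,0,0]]]}}

```text
time_s: 10.05
position: [0.5275, 0.0386, 0.1175]
tool_rot: [0.67, 0.535, -0.322, -0.402]
force: [0.9, -0.3, -0.2]
grip_width: 0.0003
```

```bash
python3 chk.py; python3 kp.py c
```

```text
q [-0.143  0.585 -0.251  2.466  2.249  0.503 -1.205] p [0.5275 0.0386 0.1175] st [-0.0352  0.0344  0.1175] t 10.05 F [ 0.9 -0.3 -0.2]
model err [ 0.009   0.0027 -0.0007]
tilt deg 27.98 along-rail lean -0.03 z·ys -0.001
F along n,ys,up: -0.67 -0.08 0.63
tip y 0.0344 tip centre n,up 0.0006 -0.0054 edge n -0.0007
1834
cheeks -0.0106 0.0034 0.0291 0.0652
centre y 0.0261 keeper ~ 0.0961
button N 0.0861 cheek N 0.1056 1407
```

{"op": "apply_moves", "data": {"plan": [[[0.08,0,0,0,0,0,0],[0.08,0,0,0,0,0,0],[0.08,0,0,0,0,0,0],[0.08,0,0,0,0,0,0],[0.08,0,0,0,0,0,0],[0.08,0,0,0,0,0,0],[0.08,0,0,0,0,0,0],[0.08,0,0,0,0,0,0]]]}}

```text
time_s: 10.9
position: [0.5308, 0.0535, 0.1175]
tool_rot: [0.67, 0.535, -0.322, -0.402]
force: [0.1, -3.3, 0.1]
grip_width: 0.0
```

```bash
python3 chk.py; python3 kp.py d
```

```text
q [-0.184  0.585 -0.24   2.453  2.208  0.497 -1.195] p [0.5308 0.0535 0.1175] st [-0.0353  0.0497  0.1175] t 10.9 F [ 0.1 -3.3  0.1]
model err [ 0.0088  0.0027 -0.0006]
tilt deg 27.97 along-rail lean -0.07 z·ys -0.0
F along n,ys,up: -0.34 -3.25 0.74
tip y 0.0497 tip centre n,up 0.0007 -0.0054 edge n -0.0006
1829
cheeks 0.0024 0.0168 0.0444 0.0786
centre y 0.0395 keeper ~ 0.1095
button N 0.086 cheek N 0.1056 1453
```

{"op": "apply_moves", "data": {"plan": [[[0.05,0,0,0,0,0,0],[0.05,0,0,0,0,0,0],[0.05,0,0,0,0,0,0]]]}}

```text
time_s: 11.25
position: [0.5316, 0.0571, 0.1175]
tool_rot: [0.67, 0.535, -0.322, -0.402]
force: [0.2, -3.0, -1.8]
grip_width: -0.0002
```

{"op": "apply_moves", "data": {"plan": [[[0.05,0,0,0,0,0,0],[0.04,0,0,0,0,0,0]]]}}

```text
time_s: 11.45
position: [0.5321, 0.0594, 0.1175]
tool_rot: [0.67, 0.535, -0.322, -0.402]
force: [-0.7, -3.3, -2.3]
grip_width: 0.0002
```

{"op": "apply_moves", "data": {"plan": [[[0.04,0,0,0,0,0,0],[0.04,0,0,0,0,0,0]]]}}

```text
time_s: 11.65
position: [0.5326, 0.0613, 0.1175]
tool_rot: [0.67, 0.535, -0.322, -0.402]
force: [-0.8, -3.4, -2.5]
grip_width: 0.0002
```

{"op": "apply_moves", "data": {"plan": [[[0.04,0,0,0,0,0,0],[0.04,0,0,0,0,0,0]]]}}

```text
time_s: 11.85
position: [0.533, 0.0634, 0.1176]
tool_rot: [0.67, 0.535, -0.322, -0.402]
force: [-0.9, -1.4, 1.0]
grip_width: -0.0
```

```bash
python3 chk.py; python3 kp.py e
```

```text
q [-0.21   0.586 -0.234  2.444  2.182  0.493 -1.188] p [0.533  0.0634 0.1176] st [-0.0353  0.0598  0.1176] t 11.85 F [-0.9 -1.4  1. ]
model err [ 0.0087  0.0028 -0.0006]
tilt deg 27.97 along-rail lean -0.05 z·ys -0.0
F along n,ys,up: 1.15 -1.58 0.13
tip y 0.0598 tip centre n,up 0.0007 -0.0054 edge n -0.0006
1820
cheeks 0.0127 0.027 0.0545 0.0887
centre y 0.0496 keeper ~ 0.1196
button N 0.0903 cheek N 0.1056 1565
```

The button has risen, so it looks latched at about 0.120. I'll back off the cheek, lift clear and check.

{"op": "apply_moves", "data": {"plan": [[[-0.2,-0.1,0,0,0,0,0],[-0.2,-0.3,0,0,0,0,0],[0,-0.4,0,0,0,0,0],[0,-0.4,0,0,0,0,0],[0,-0.4,0,0,0,0,0],[0,0,0,0,0,0,0],[0,0,0,0,0,0,0]]]}}

```text
time_s: 12.6
position: [0.5127, 0.058, 0.1536]
tool_rot: [0.67, 0.535, -0.321, -0.402]
force: [0.2, 0.3, 0.2]
grip_width: -0.0002
```

```bash
python3 chk.py; python3 kp.py f
```

```text
q [-0.25   0.489 -0.182  2.47   2.109  0.423 -1.118] p [0.5127 0.058  0.1536] st [-0.0539  0.0502  0.1536] t 12.6 F [0.2 0.3 0.2]
model err [ 0.0085  0.0023 -0.0004]
tilt deg 28.05 along-rail lean -0.02 z·ys -0.001
F along n,ys,up: 0.1 0.33 0.18
tip y 0.0501 tip centre n,up 0.0409 0.0 edge n 0.0396
964
cheeks 0.0134 0.0274 0.0751 0.0893
centre y 0.0513 keeper ~ 0.1213
button N 0.0908 cheek N 0.1056 1125
```

View pics/w_f.png

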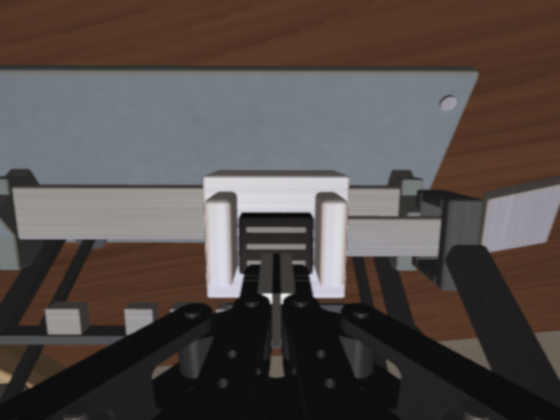

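The button face sits 14.8 mm below the cheek tops (nominal 15), so it is fully up. The tongue is in the eye at (445,238), and the tool is about 40 mm clear with no force on it.

```bash
python3 -c "
from plant import order; print(order.sign_off())"
```

```text
the job is handed in; nothing more can be done
None
```

I locked the keeper in its last notch and handed the job in at 12.6 s on the robot's clock; the hand-in gave no verdict.

I pressed the button about 8.5 mm with the closed fingertips, the tool leaning 28° towards the robot. Holding it down, I slid the keeper past the intermediate notches to about 0.097 m. There I let the button rise onto the plain bar and pushed on the cheek in 1–2 mm steps until the latch dropped in.

**Last checks, after lifting clear:**
- **Keeper:** it stands at about 0.121 m. The camera gave 0.1196 m while I was still pushing and 0.1213 m after, which is within measuring error and notch play.
- **Button:** its face is 14.8 mm below the cheek tops, against 15 mm nominal, so it is fully up.
- **Tongue:** it reaches the hanger's eye in the wrist picture.
- **Robot:** it touches nothing, stands about 40 mm clear and reads about 0.4 N. The force readings I took stayed below about 6 N.

**Not checked:**
- I did not pull on the keeper to prove the lock.
- I did not measure the bystanders again. The tool kept clear of them by the planned path.

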